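# Toast a slice for the terrine: load the toaster and hold its lever down

## Task

Take the slice of bread out of the toast rack, gripping it gently so that it does not crush, stand it in the toaster's slot and let go of it. Then press the toaster's lever down with the fingers, past its first two clicks to the third at the very bottom, and keep holding it down there against its spring: the program finishes while the fingers still hold the lever. Leave the other things on the counter where they are.

Things in the scene. Friction and masses are not known exactly. Their poses are not given: they have to be found in the camera images.
- slice: stiff dry slice of bread, 110 (x) x 14 (y) x 100 (z) mm, about 60 g, standing in the middle gap of the rack, its upper 61 mm clear above the hoops; origin: centre of its underside, z up, y through its thickness. Crushed by a grip of over about 45 N per finger (the fingers' contact forces on it must add up to less than 90 N); 20 to 25 N is ample
- rack: low steel toast rack fixed to the counter: base 130 (x) x 110 (y) x 10 mm, with four wire hoops across it to a height of 49 mm, in the planes y = -40, -12, 12 and 40 mm; the slice stands in the middle gap, on the base; origin: centre of underside, z up
- toaster: steel toaster, black ends, fixed, 264 (x) x 184 (y) x 170 (z) mm; origin: centre of underside, z up. One slot in the middle of its top, centred on the origin, 140 (x) x 28 (y) mm; in it a slice stands on a carriage 120 mm above the counter (lever up), so its upper half stays out. The lever is at the -x end, towards the robot
- carriage (a joint): how far lever and carriage are pressed straight down, m: 0 up, 0.038 bottom stop. A spring pushes back with 5 N (top) to 8 N (bottom) and returns it from anywhere. Bumps at 0.007, 0.019, 0.031 add or take up to about 3 N: first notch near 0.013, second near 0.025, third from 0.037 to the stop; pressing takes up to about 12 N
- lever_knob (a point): middle of the top face of the flat white lever paddle, 44 (x) x 52 (y) x 14 mm, level, 178 mm from the toaster's middle towards its -x, and joined to it by a bar; this point is 155 mm above the counter when up, 117 mm at the bottom; 24 mm free between paddle and toaster
- mustard_jar: amber glass jar with steel cap, 56 mm across, 85 mm tall, between toaster and rack; origin: centre of underside; leave alone
- pepper_mill: dark wood pepper mill, 52 mm across, 145 mm tall, between toaster and rack, farther back; origin: centre of underside; leave alone
- ramekin: white ceramic bowl, 84 mm across, 45 mm tall, on the left; origin: centre of underside; leave alone
- butter_dish: white covered butter dish 110 x 170 x 79 mm, on the right; origin: centre of underside; leave alone
- tongs: steel tongs lying flat, about 230 mm long, 22 mm high, on the right; origin: underside, about mid-length; leave alone
- saucer: white plate, 140 mm across, 18 mm high, on the left; origin: centre of underside; leave alone

How it is judged:
By the outcome, as a careful person would: the job done as asked, in the order asked, and still so for the second after the job is handed in, while the arm keeps its last pose, push and grip.
It also fails if it takes over 61 s, if anything falls off the work surface, if the arm or the gripper's body presses on something with over 40 N, if the wrist force passes 120 N, or if a joint passes its speed limit or range.

## Robot

A 7-joint arm with a two-finger parallel gripper is mounted at the origin on the work surface. World frame = base frame: x ahead of the robot, y to its left, z up, the work surface at z = 0. Lengths are in m, angles in rad, forces in N, time in s.
With the tool pointing down it reaches from about 0.4 to 0.85 m from the base axis. Payload 10.4 kg.
Tool frame: the origin (TCP) lies on the centre line of the jaws, within the pads' length; the fingertips stand 25 mm ahead of it and the grasp point (between the pads) lies 6 mm ahead of it (arm.tips_ahead is the distance from the TCP to the fingertips, in m); z points along the fingers, y is the line along which they close (so a half turn about z gives the same grasp; the last joint's range is limited). The gripper opens to 87 mm and grips with 3 to 60 N. Pads are 19 mm wide; open, the fingers measure 117 mm over their backs; the gripper's body (75 mm by 190 mm) begins 51 mm behind the grasp point.
Start: joints at [-1.283, 0.332, -0.065, 1.46, 0.022, 1.35, -0.088], TCP at [0.191, 0.595, 0.248] pointing down, gripper open.
Joint ranges: [-2.6, 2.6], [-0.5, 2.12], [-1.47, 1.34], [0.16, 2.42], [-1.27, 4.41], [0.06, 2.06], [-2.6, 2.6]. Speed limits (rad/s): [2.22, 2.22, 2.79, 2.79, 3.14, 3.14, 3.14].

## Interface

Orientations are given as a rotation vector (axis times angle).
In Python, from bench import arm gives the robot as it stands.
- The arm moves only by the tool move_arm, never from a script. Its arguments are lists of equal length, an entry for each row: "twist": the turn, a rotation vector about the tool's x, y, z in degrees, a list of three; "dp": the shift along the tool's x, y, z in mm, a list of three; "hand": the finger opening in mm, from 0 to 87. A call has 1 to 12 rows; each row is the pose to reach, as a shift and turn from the pose commanded when the call began, along the tool's axes at that moment; what a row does not reach only later rows make up. A row lasts 1/12 s, in which the tool goes at most 41.7 mm and 7.16 degrees, less where a joint would pass 70% of its speed; a pose out of reach is approached as far as the arm can. A call with a gripper value outside its range is refused whole. The fingers move at their own pace and stop on an object; "grip_force" is the grip in N (left out, the last holds). Time passes only in rows, so rows that repeat a pose let the fingers close. It gives the time, the measured TCP pose, the force, the opening and the grip force at its end, in the units of the state.
- arm.sense(): the state, without advancing time (a new reading comes with each control period).
- arm.get_image(name): name is "scene" or "top" or "wrist"; returns (picture, depth): 420x560x3 uint8, red, green, blue; 420x560 float32, m along the optical axis (not along the pixel's ray), 0 where there is no reading.
- arm.get_calibration(name): a dict with "vfov" (degrees; the focal length in pixels is half the picture's height over the tangent of half this angle, whatever the lens; pixels are square), "cx", "cy" (the principal point, pixels), "xyz" and "orientation" of the camera in the world. Camera axes: x right, y up, looking along -z (the intrinsics and any distortion apply to the point x, -y, -z); pixel columns grow to the right and rows downward; lengths in m; the calibration is good to about 2 mm. The wrist camera is an equidistant fisheye: a pixel r from the principal point sees the ray r / f radians off the axis. A picture is of the moment at which its call begins: read the wrist's pose just before it. get_calibration takes no time and is no camera call; for the wrist camera it gives the pose at the moment of the call.
- arm.hand_in(): hands the job in; it is judged then, once.
Trained networks look in the newest picture that a camera, given by its name, has taken for a name from the list of things; names that differ only in an ending like _2 or _b are one class to them, and where a whole thing is asked for, a point or a joint stands for the part that bears it (a point fixed in the world has none). Each returns a list of dicts, best first, with "confidence" (0 to 1); they miss things now and then, are a little off and sometimes report something else, mostly with a low value. They report only what shows in the picture. A call takes as long as a camera call.
- arm.search_frame(camera, name): "position" ([x, y, z] in m, in the coordinates of the camera as it stood for that picture, good to about 4 mm: the middle of the surface that is visible of it).
- arm.masks_of(camera, name): "region" (420x560 bool, what is visible of it).
The state is a dict: "t": time; "joint_positions": joint angles; "joint_velocities": joint speeds; "effort": joint torques, N m; "eef_pos": TCP position; "eef_rot": TCP orientation; "wrist_force": force on the tool from outside, world axes, zero at the start; "moment": the same for the moment, N m; "width": finger opening in m; "grasp_force": force on a finger pad.
Only numpy, scipy, OpenCV 4.12 (cv2) and the standard library are available. Lean on these libraries where they do the work, as an engineer would, in place of code of your own. Each camera call takes 0.05 s, during which the arm holds its last target. There are 200 camera calls.

## Working session

There is one attempt and no reset: what is moved stays moved. The work goes in short steps, Python scripts to look and compute and a tool call to move; the robot and the scene stay as the last step left them, time stands still between calls to the robot, and variables do not carry over. Pictures are saved under pics/ and viewed, at most 10 in all, crops included, and the job is handed in when it is done.

Besides the shell and the picture viewer there is one more tool, called after "Request:" in YAML: its name, and indented under it one key for each argument. move_arm: Moves the arm, as the interface text tells. Its arguments: {"type":"object","properties":{"twist":{"type":"array"},"dp":{"type":"array"},"hand":{"type":"array"},"grip_force":{"type":"number"}},"required":["twist","dp","hand"]}

```bash
mkdir -p pics; ls; cat > h.py <<'E'
import numpy as np, cv2
from scipy.spatial.transform import Rotation as R
from bench import arm
def T(c):
    o=np.array(c["orientation"]).ravel()
    if o.size==9: r=R.from_matrix(o.reshape(3,3))
    elif o.size==4: r=R.from_quat(o)
    else: r=R.from_rotvec(o)
    return r,np.array(c["xyz"])
def cloud(cam,c,d):
    f=210/np.tan(np.radians(c["vfov"])/2)
    v,u=np.mgrid[0:420,0:560]
    x=(u-c["cx"])/f; y=(v-c["cy"])/f
    if cam=="wrist":
        r=np.hypot(x,y)+1e-9; k=np.tan(np.minimum(r,1.5))/r; x=x*k; y=y*k
    P=np.dstack([x*d,-y*d,-d]); r,t=T(c)
    W=(P.reshape(-1,3)@r.as_matrix().T+t).reshape(420,560,3); W[d<=0]=np.nan
    return W
def shot(cam):
    c=arm.get_calibration(cam); im,d=arm.get_image(cam); return im,cloud(cam,c,d),c
E
python3 - <<'E'
from h import *
for cam in ("scene","top"):
    im,W,c=shot(cam); print(cam,c)
    cv2.imwrite(f"pics/{cam}1.png",im[:,:,::-1]); r,t=T(c)
    for n in ("slice","rack","toaster","lever_knob","mustard_jar","pepper_mill"):
        for q in arm.masks_of(cam,n)[:1]:
            P=W[q["region"]]; P=P[~np.isnan(P[:,0])]
            print(n,round(q["confidence"],2),len(P),np.percentile(P,[2,50,98],axis=0).round(3).tolist())
s=arm.sense(); print(s["t"],s["eef_pos"],s["eef_rot"],R.from_rotvec(s["eef_rot"]).as_matrix().round(3))
E
```

```text
pics
scene {'vfov': 44.32194918368715, 'cx': 279.2731109197421, 'cy': 208.49222967208706, 'xyz': array([ 1.90931554, -0.12206475,  1.3496527 ]), 'orientation': array([0.68263126, 0.6103636 , 1.3911019 ])}
slice 0.57 266 [[0.557, -0.232, 0.013], [0.632, -0.217, 0.083], [0.66, -0.205, 0.114]]
rack 0.92 694 [[0.538, -0.273, 0.001], [0.614, -0.207, 0.01], [0.665, -0.163, 0.051]]
toaster 0.71 4826 [[0.464, 0.119, 0.009], [0.721, 0.214, 0.165], [0.782, 0.306, 0.176]]
lever_knob 0.57 211 [[0.258, 0.216, 0.002], [0.482, 0.23, 0.151], [0.648, 0.289, 0.16]]
mustard_jar 0.85 268 [[0.486, -0.007, 0.015], [0.522, 0.014, 0.063], [0.534, 0.037, 0.09]]
pepper_mill 0.84 420 [[0.706, -0.007, 0.003], [0.727, 0.012, 0.077], [0.739, 0.034, 0.146]]
top {'vfov': 43.30013287762816, 'cx': 265.28581452821163, 'cy': 210.41000703308165, 'xyz': array([ 0.32887206, -0.00399297,  1.51705653]), 'orientation': array([ 0.13279677, -0.13563898, -1.59492887])}
slice 0.65 387 [[0.547, -0.246, 0.008], [0.599, -0.218, 0.104], [0.653, -0.209, 0.114]]
rack 0.62 1333 [[0.533, -0.275, 0.002], [0.592, -0.21, 0.01], [0.66, -0.167, 0.05]]
toaster 0.88 8066 [[0.463, 0.118, 0.028], [0.621, 0.215, 0.168], [0.762, 0.305, 0.175]]
mustard_jar 0.7 337 [[0.473, -0.013, 0.017], [0.495, 0.012, 0.083], [0.522, 0.035, 0.09]]
pepper_mill 0.75 388 [[0.685, -0.013, 0.002], [0.699, 0.009, 0.104], [0.731, 0.033, 0.146]]
0.7 [0.19112071 0.59510171 0.24758385] [-4.86244319e-01 -3.10371501e+00 -1.93493159e-04] [[-0.952  0.306 -0.   ]
 [ 0.306  0.952  0.   ]
 [ 0.     0.    -1.   ]]
```

```bash
python3 - <<'E'
from h import *
im,W,c=shot("top"); cv2.imwrite("pics/top2.png",cv2.resize(im[:,:,::-1],(800,600)))
m=lambda n:arm.masks_of("top",n)[0]["region"]
def rect(P):
    (a,b),(w,h),an=cv2.minAreaRect((P[:,:2]*1000).astype(np.float32)); return np.round([a,b,w,h,an],1)
Z=W[:,:,2]
def cut(M,lo,hi):
    P=W[M&(Z>lo)&(Z<hi)]; return P
P=cut(m("slice"),.10,.125); print("slice",rect(P),len(P),np.median(P,0))
P=cut(m("rack"),-.002,.014); print("rackbase",rect(P),len(P))
P=cut(m("rack"),.035,.055); print("rackhoop",rect(P),len(P))
M=m("toaster"); P=cut(M,.16,.18); print("toaster",rect(P),len(P),np.median(P[:,2]))
P=cut((W[:,:,0]>.38)&(W[:,:,0]<.47)&(W[:,:,1]>.12)&(W[:,:,1]<.31),.14,.165); print("lever",rect(P) if len(P) else 0,len(P),np.median(P,0))
# slot: low depth within the toaster outline
t=(W[:,:,0]>.52)&(W[:,:,0]<.71)&(W[:,:,1]>.17)&(W[:,:,1]<.26)&(Z<.155)
P=W[t];print("slot",rect(P) if len(P) else 0,len(P))
E
```

```text
slice [ 599.4 -220.9   15.   105.6   82.4] 207 [ 0.59882948 -0.22081722  0.10892389]
rackbase [ 598.  -221.6  111.4  131.5   84.4] 1025
rackhoop [ 596.2 -221.9   84.8   92.8   83.9] 140
toaster [610.8 219.  183.2 321.3  83.2] 6203 0.16954761190199186
lever [455.4 237.7  54.6  28.9  87. ] 233 [0.45580086 0.23589916 0.15401732]
slot [643.2 220.3  23.6 138.2  81.1] 466
```

View pics/top2.png

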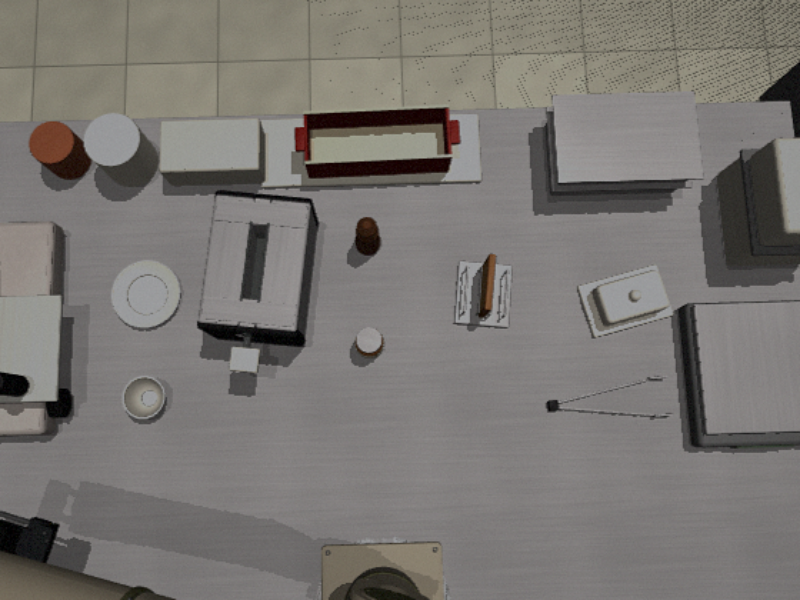

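View pics/scene1.png

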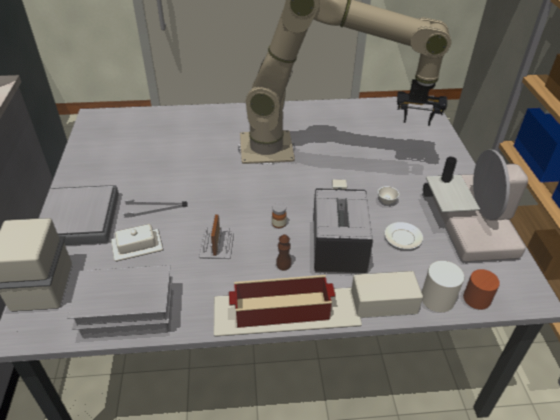

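Request:
move_arm:
  twist:
    - [0,0,-1]
    - [0,0,-2]
    - [0,0,-3]
    - [0,0,-4]
    - [0,0,-5]
    - [0,0,-6]
    - [0,0,-7]
    - [0,0,-8]
    - [0,0,-9]
    - [0,0,-10]
    - [0,0,-11]
    - [0,0,-11]
  dp:
    - [-28,-28,0]
    - [-56,-57,0]
    - [-84,-86,0]
    - [-112,-115,0]
    - [-140,-143,0]
    - [-168,-172,0]
    - [-196,-201,0]
    - [-224,-229,0]
    - [-252,-258,0]
    - [-280,-287,0]
    - [-308,-315,0]
    - [-336,-344,0]
  hand: [60,60,60,60,60,60,60,60,60,60,60,60]
  grip_force: 22

```text
t: 1.95
eef_pos: [0.4063, 0.163, 0.2479]
eef_rot: [0.185, 3.136, 0.002]
wrist_force: [1.4, 1.0, -0.0]
width: 0.0604
grasp_force: 0.0
```

Request:
move_arm:
  twist:
    - [0,0,0]
    - [0,0,0]
    - [0,0,0]
    - [0,0,0]
    - [0,0,0]
    - [0,0,0]
    - [0,0,0]
    - [0,0,0]
    - [0,0,0]
    - [0,0,0]
    - [0,0,0]
    - [0,0,0]
  dp:
    - [-22,-33,0]
    - [-44,-66,0]
    - [-66,-99,0]
    - [-88,-132,0]
    - [-110,-165,0]
    - [-132,-198,0]
    - [-154,-231,0]
    - [-176,-264,0]
    - [-198,-297,0]
    - [-218,-329,0]
    - [-236,-358,0]
    - [-236,-358,0]
  hand: [60,60,60,60,60,60,60,60,60,60,60,60]

```text
t: 2.95
eef_pos: [0.5976, -0.2256, 0.2466]
eef_rot: [-0.197, -3.134, 0.007]
wrist_force: [0.3, -1.5, 0.1]
width: 0.06
grasp_force: 0.0
```

```bash
cat >> h.py <<'E'
def rect(P):
    (a,b),(w,h),an=cv2.minAreaRect((P[:,:2]*1000).astype(np.float32)); return np.round([a,b,w,h,an],1)
def totool(p,s):
    return (R.from_rotvec(s["eef_rot"]).inv().apply(np.array(p)-s["eef_pos"])*1000).round(1)
E
python3 - <<'E'
from h import *
im,W,c=shot("wrist"); cv2.imwrite("pics/w1.png",im[:,:,::-1]); s=arm.sense()
print(s["eef_pos"],s["eef_rot"],c["xyz"])
q=arm.masks_of("wrist","slice"); print([(x["confidence"],x["region"].sum()) for x in q])
M=q[0]["region"]; P=W[M]; P=P[(P[:,2]>.10)&(P[:,2]<.118)]; r=rect(P); print(r,len(P),np.median(P,0),totool([r[0]/1e3,r[1]/1e3,.11],s))
E
```

```text
[ 0.59735076 -0.222691    0.24669337] [-0.19457896 -3.13407363  0.00398702] [ 0.53195137 -0.21705044  0.38328504]
[(0.73, np.int64(1850))]
[ 596.6 -220.3   14.    98.8   82.8] 1779 [ 0.59328517 -0.22018228  0.10916822] [  0.9   2.6 136.7]
```

View pics/w1.png

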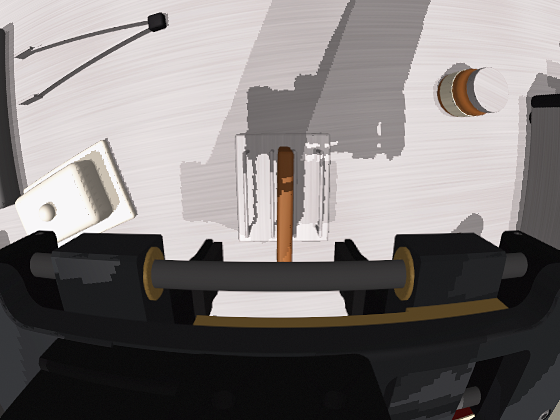

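Request:
move_arm:
  twist:
    - [0,0,0]
    - [0,0,0]
    - [0,0,0]
    - [0,0,0]
    - [0,0,0]
    - [0,0,0]
    - [0,0,0]
    - [0,0,0]
    - [0,0,0]
    - [0,0,0]
    - [0,0,0]
    - [0,0,0]
  dp:
    - [-3,2,25]
    - [-3,2,50]
    - [-3,2,75]
    - [-3,2,100]
    - [-3,2,120]
    - [-3,2,135]
    - [-3,2,145]
    - [-3,2,149]
    - [-3,2,149]
    - [-3,2,149]
    - [-3,2,149]
    - [-3,2,149]
  hand: [60,60,60,60,60,60,60,60,60,40,20,5]
  grip_force: 22

```text
t: 4.05
eef_pos: [0.6015, -0.2171, 0.0996]
eef_rot: [0.186, 3.134, -0.0]
wrist_force: [0.3, -0.2, 0.7]
width: 0.0473
grasp_force: 0.0
```

Request:
move_arm:
  twist:
    - [0,0,0]
    - [0,0,0]
    - [0,0,0]
    - [0,0,0]
    - [0,0,0]
  dp:
    - [0,0,0]
    - [0,0,0]
    - [0,0,0]
    - [0,0,0]
    - [0,0,0]
  hand: [5,5,5,5,5]

```text
t: 4.47
eef_pos: [0.601, -0.2171, 0.0985]
eef_rot: [0.187, 3.136, -0.0]
wrist_force: [-0.3, -4.5, -1.8]
width: 0.0142
grasp_force: 12.5
```

Request:
move_arm:
  twist:
    - [0,0,0]
    - [0,0,0]
    - [0,0,0]
    - [0,0,0]
    - [0,0,0]
    - [0,0,0]
    - [0,0,0]
    - [0,0,0]
    - [0,0,0]
    - [0,0,0]
    - [0,0,0]
    - [0,0,0]
  dp:
    - [0,0,0]
    - [0,0,-5]
    - [0,0,-15]
    - [0,0,-35]
    - [0,0,-60]
    - [0,0,-85]
    - [0,0,-110]
    - [0,0,-135]
    - [0,0,-160]
    - [0,0,-185]
    - [0,0,-200]
    - [0,0,-205]
  hand: [5,5,5,5,5,5,5,5,5,5,5,5]

```text
t: 5.47
eef_pos: [0.6017, -0.2168, 0.3075]
eef_rot: [0.185, 3.131, 0.001]
wrist_force: [1.1, 0.7, 0.2]
width: 0.0138
grasp_force: 22.0
```

```bash
python3 - <<'E'
from h import *
s=arm.sense(); print(s["eef_pos"],s["width"],s["grasp_force"],s["wrist_force"]); print(totool([.625,.222,.30],s))
im,W,c=shot("top"); Z=W[:,:,2]
M=arm.masks_of("top","toaster")[0]["region"]
P=W[M&(Z>.162)&(Z<.176)&(W[:,:,0]>.50)]; print("toaster top",rect(P),len(P))
for f in ("x","y"):
    i=0 if f=="x" else 1; print(f,np.percentile(P[:,i],[.5,99.5]))
E
```

```text
[ 0.60170102 -0.21683797  0.30749842] 0.01383674073167567 22.015441989933606 [1.12704493 0.66085027 0.17357867]
[ 28.7 438.5   7.7]
toaster top [638.9 215.1 181.5 262.6  83.2] 5991
x [0.5054906 0.7708932]
y [0.11811209 0.3113619 ]
```

Request:
move_arm:
  twist:
    - [0,0,0]
    - [0,0,0]
    - [0,0,0]
    - [0,0,0]
    - [0,0,0]
    - [0,0,0]
    - [0,0,0]
    - [0,0,0]
    - [0,0,0]
    - [0,0,0]
    - [0,0,0]
    - [0,0,0]
  dp:
    - [0,15,0]
    - [1,45,0]
    - [1,80,0]
    - [2,115,0]
    - [2,150,0]
    - [3,185,0]
    - [3,220,0]
    - [4,255,0]
    - [4,290,0]
    - [4,320,0]
    - [4,342,0]
    - [4,349,0]
  hand: [5,5,5,5,5,5,5,5,5,5,5,5]

```text
t: 6.57
eef_pos: [0.6374, 0.1356, 0.3013]
eef_rot: [-0.177, -3.133, -0.002]
wrist_force: [0.6, 1.6, -1.2]
width: 0.0138
grasp_force: 22.0
```

```bash
python3 - <<'E'
from h import *
s=arm.sense(); im,W,c=shot("wrist"); cv2.imwrite("pics/w2.png",im[:,:,::-1])
print(s["eef_pos"],s["eef_rot"],s["grasp_force"])
for n in ("slice","toaster"):
    q=arm.masks_of("wrist",n)
    if not q: print(n,"none"); continue
    P=W[q[0]["region"]]; P=P[~np.isnan(P[:,0])]
    print(n,q[0]["confidence"],len(P),np.percentile(P,[1,50,99],axis=0).round(3).tolist())
np.save("w2.npy",W)
Z=W[:,:,2]; x0=np.array([.639,.215]); u=np.array([.993,-.118]); v=np.array([.118,.993])
D=W[:,:,:2]-x0; a=D@u; b=D@v
P=(Z>.163)&(Z<.178)&(abs(a)<.132)&(abs(b)<.1)
for lo in np.arange(-.09,.09,.02):
    S=P&(a>lo)&(a<lo+.02); bb=np.sort(b[S])
    if len(bb)>30:
        g=np.diff(bb); k=g.argmax(); print(round(lo,2),len(bb),"gap",bb[k].round(4),bb[k+1].round(4),"ext",bb[0].round(3),bb[-1].round(3))
E
```

```text
[0.63736547 0.13558152 0.30131316] [-1.76806706e-01 -3.13322514e+00 -1.58662807e-03] 22.01593943842454
slice 0.95 4296 [[0.584, 0.128, 0.239], [0.606, 0.139, 0.312], [0.65, 0.147, 0.314]]
toaster 0.75 35576 [[0.457, 0.14, 0.114], [0.579, 0.228, 0.169], [0.694, 0.311, 0.172]]
-0.09 4539 gap -0.0871 -0.0863 ext -0.088 0.09
-0.07 3880 gap 0.0035 0.0059 ext -0.088 0.09
-0.05 3455 gap -0.0122 0.0149 ext -0.088 0.09
-0.03 3045 gap -0.0125 0.0147 ext -0.065 0.09
-0.01 2908 gap -0.0127 0.0147 ext -0.064 0.09
0.01 2606 gap -0.0132 0.015 ext -0.064 0.091
0.03 660 gap -0.0438 0.0472 ext -0.063 0.089
0.07 69 gap 0.0776 0.0783 ext 0.075 0.089
```

View pics/w2.png

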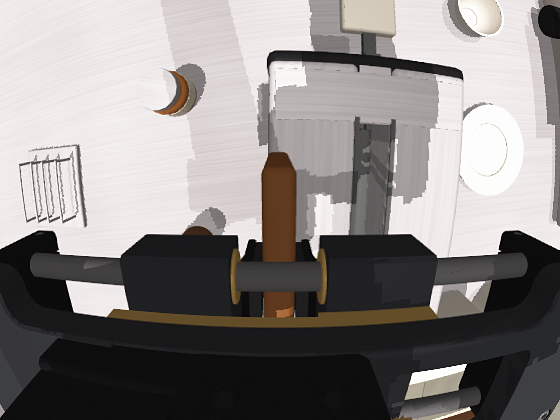

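```bash
python3 - <<'E'
from h import *
s=arm.sense(); W=np.load("w2.npy"); Z=W[:,:,2]
x0=np.array([.639,.2161]); u=np.array([.993,-.118]); v=np.array([.118,.993])
D=W[:,:,:2]-x0; a=D@u; b=D@v
S=(abs(b)<.008)&(Z>.163)&(Z<.178)&(a>-.12); print("slot near end a",np.percentile(a[S],[90,97,99]))
# wall lines -> yaw
for side in (-1,1):
    pts=[]
    for lo in np.arange(-.06,.03,.006):
        m=(Z>.163)&(Z<.178)&(a>lo)&(a<lo+.006)&(side*b>.003)&(abs(b)<.03)
        if m.sum()>5: pts.append((lo+.003,(side*b[m]).min()*side))
    pts=np.array(pts); p=np.polyfit(*pts.T,1); print("wall",side,p[1],"slope deg",np.degrees(p[0]))
E0=R.from_rotvec(s["eef_rot"]); Q=E0.inv().apply((W.reshape(-1,3)-s["eef_pos"])).reshape(W.shape)
m=(abs(Q[:,:,1])<.02)&(Q[:,:,2]>-.02)&(Q[:,:,2]<.1)&(abs(Q[:,:,0])<.08); P=Q[m]
print("slice tool: x",np.percentile(P[:,0],[1,99,99.8]),"z",np.percentile(P[:,2],[1,50,99]))
t=P[(P[:,2]<-.006)&(P[:,0]>.02)]; 
if len(t)>20: print("top face",rect(t),len(t),t.mean(0))
print(totool([.639,.2161,.30],s), "tool y angle",np.degrees(np.arctan2(*E0.as_matrix()[[1,0],1])))
E
```

```text
slot near end a [-0.07398644 -0.07053205 -0.06956808]
wall -1 -0.014137528648930576 slope deg -0.9774325516344821
wall 1 0.013881231929483978 slope deg 0.06626127648249942
slice tool: x [-0.01134858  0.05478543  0.0549006 ] z [-0.0122289  -0.00952531  0.06292252]
top face [37.5  5.8 35.  13.9  0.2] 2911 [ 0.03796477  0.00573854 -0.00961612]
[ 9.2 86.1  2.4] tool y angle 83.20356622252731
```

Request:
move_arm:
  twist:
    - [0,0,0]
    - [0,0,0]
    - [0,0,0]
    - [0,0,0]
    - [0,0,0]
    - [0,0,0]
    - [0,0,0]
    - [0,0,0]
  dp:
    - [2,20,0]
    - [5,45,0]
    - [7,70,0]
    - [9,82,0]
    - [9,86,0]
    - [9,86,0]
    - [9,86,0]
    - [9,86,0]
  hand: [5,5,5,5,5,5,5,5]

```text
t: 7.38
eef_pos: [0.64, 0.2139, 0.3038]
eef_rot: [0.191, 3.135, -0.001]
wrist_force: [-0.5, -0.3, -0.6]
width: 0.0137
grasp_force: 22.0
```

Request:
move_arm:
  twist:
    - [0,0,0]
    - [0,0,0]
    - [0,0,0]
    - [0,0,0]
  dp:
    - [0,0,0]
    - [0,0,15]
    - [0,0,25]
    - [0,0,25]
  hand: [5,5,5,5]

```text
t: 7.72
eef_pos: [0.6387, 0.2157, 0.2761]
eef_rot: [-0.188, -3.133, 0.002]
wrist_force: [-0.1, 0.7, -1.1]
width: 0.0139
grasp_force: 22.0
```

```bash
python3 - <<'E'
from h import *
im,W,c=shot("wrist"); s=arm.sense(); cv2.imwrite("pics/w3.png",im[:,:,::-1])
print(s["eef_pos"],np.degrees(R.from_rotvec(s["eef_rot"]).as_matrix()[:,1]),s["joint_velocities"].round(3) if hasattr(s["joint_velocities"],"round") else "")
print(totool([.639,.2161,.209],s))
x0=np.array([.639,.2161]); u=np.array([.993,-.118]); v=np.array([.118,.993]); Z=W[:,:,2]
D=W[:,:,:2]-x0; a=D@u; b=D@v
m=(Z>.2)&(Z<.31)&(abs(b)<.03)&(a<-.02)&(a>-.08); print("slice b by height",[(round(z,3),b[m&(abs(Z-z)<.005)].min().round(4),b[m&(abs(Z-z)<.005)].max().round(4),a[m&(abs(Z-z)<.005)].min().round(4)) for z in np.arange(.20,.30,.01) if (m&(abs(Z-z)<.005)).sum()>10])
E
```

```text
[0.63902266 0.2159005  0.27729092] [ 6.82143038 56.88822602 -0.06463684] [-0.001 -0.011  0.004 -0.034  0.     0.015 -0.003]
[-0.1  0.3 68.3]
slice b by height [(np.float64(0.2), np.float64(-0.0066), np.float64(0.005), np.float64(-0.0538)), (np.float64(0.21), np.float64(-0.0063), np.float64(0.0047), np.float64(-0.0538)), (np.float64(0.22), np.float64(-0.0068), np.float64(0.0051), np.float64(-0.0538)), (np.float64(0.23), np.float64(-0.0069), np.float64(0.0052), np.float64(-0.0537)), (np.float64(0.24), np.float64(-0.0066), np.float64(0.005), np.float64(-0.0537)), (np.float64(0.25), np.float64(-0.0073), np.float64(0.0053), np.float64(-0.0536)), (np.float64(0.26), np.float64(-0.0065), np.float64(0.0054), np.float64(-0.0536)), (np.float64(0.27), np.float64(-0.0066), np.float64(0.0055), np.float64(-0.0537)), (np.float64(0.28), np.float64(-0.0075), np.float64(0.0066), np.float64(-0.0538)), (np.float64(0.29), np.float64(-0.0074), np.float64(0.0064), np.float64(-0.0539))]
```

View pics/w3.png

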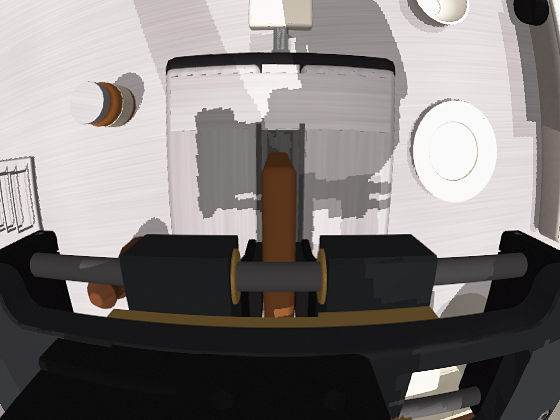

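The slice (column ~280) hangs centred and upright in the slot (columns 262–303), aligned with it. Lower by 67 mm.

Request:
move_arm:
  twist:
    - [0,0,0]
    - [0,0,0]
    - [0,0,0]
    - [0,0,0]
    - [0,0,0]
    - [0,0,0]
    - [0,0,0]
    - [0,0,0]
    - [0,0,0]
  dp:
    - [0,0,12]
    - [0,0,25]
    - [0,0,38]
    - [0,0,48]
    - [0,0,57]
    - [0,0,62]
    - [0,0,65]
    - [0,0,66]
    - [0,0,66]
  hand: [5,5,5,5,5,5,5,5,5]

```text
t: 8.52
eef_pos: [0.6397, 0.2165, 0.2127]
eef_rot: [0.187, 3.136, 0.0]
wrist_force: [0.8, 0.3, -0.1]
width: 0.0139
grasp_force: 22.0
```

Request:
move_arm:
  twist:
    - [0,0,0]
    - [0,0,0]
    - [0,0,0]
    - [0,0,0]
  dp:
    - [0,0,0]
    - [0,0,1]
    - [0,0,2]
    - [0,0,2]
  hand: [5,5,5,5]

```text
t: 8.85
eef_pos: [0.6396, 0.2165, 0.2105]
eef_rot: [0.186, 3.136, 0.0]
wrist_force: [0.0, -0.6, -0.3]
width: 0.014
grasp_force: 22.0
```

Request:
move_arm:
  twist:
    - [0,0,0]
    - [0,0,0]
    - [0,0,0]
    - [0,0,0]
    - [0,0,0]
    - [0,0,0]
    - [0,0,0]
    - [0,0,0]
    - [0,0,0]
  dp:
    - [0,0,1]
    - [0,0,1]
    - [0,0,1]
    - [0,0,1]
    - [0,0,1]
    - [0,0,1]
    - [0,0,1]
    - [0,0,1]
    - [0,0,1]
  hand: [5,12,15,18,25,40,50,50,50]

```text
t: 9.6
eef_pos: [0.6396, 0.2165, 0.2096]
eef_rot: [0.187, 3.136, 0.0]
wrist_force: [-0.4, -0.4, 0.4]
width: 0.0435
grasp_force: 0.0
```

Request:
move_arm:
  twist:
    - [0,0,0]
    - [0,0,0]
    - [0,0,0]
    - [0,0,0]
    - [0,0,0]
    - [0,0,0]
    - [0,0,0]
  dp:
    - [0,0,-5]
    - [0,0,-15]
    - [0,0,-30]
    - [0,0,-50]
    - [0,0,-70]
    - [0,0,-85]
    - [0,0,-90]
  hand: [50,50,50,50,50,50,50]

```text
t: 10.18
eef_pos: [0.6405, 0.2164, 0.3034]
eef_rot: [0.186, 3.132, 0.003]
wrist_force: [0.1, 0.6, -0.2]
width: 0.05
grasp_force: 0.0
```

```bash
python3 - <<'E'
from h import *
im,W,c=shot("wrist"); s=arm.sense(); cv2.imwrite("pics/w4.png",im[:,:,::-1])
print(s["eef_pos"],s["width"])
x0=np.array([.639,.2161]); u=np.array([.993,-.118]); v=np.array([.118,.993]); Z=W[:,:,2]
D=W[:,:,:2]-x0; a=D@u; b=D@v
m=(Z>.18)&(Z<.24)&(abs(b)<.03)&(abs(a)<.07); print("slice",np.percentile(Z[m],[1,50,99]),np.percentile(a[m],[1,99]))
for z in (.19,.20,.21,.219):
    k=m&(abs(Z-z)<.004)
    if k.sum()>5: print(z,b[k].min().round(4),b[k].max().round(4))
m=(Z>.145)&(Z<.165)&(a<-.145)&(a>-.22)&(abs(b)<.05); P=W[m]; r=rect(P); print("lever",r,len(P),np.median(P,0),"ideal",x0-.178*u)
E
```

```text
[0.6404264  0.21644237 0.30282397] 0.05002359533233285
slice [0.19784065 0.219138   0.22091078] [-0.05313228  0.05400033]
0.2 -0.0047 0.0064
0.21 -0.0066 0.008
0.219 -0.0063 0.0077
lever [473.2 237.2  53.1  44.   84. ] 2183 [0.47137023 0.23695979 0.15426732] ideal [0.462246 0.237104]
```

View pics/w4.png

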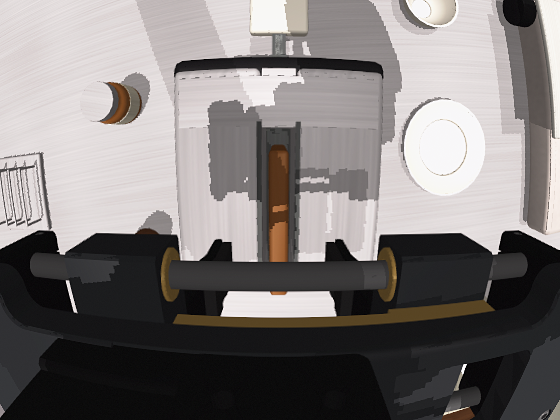

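Request:
move_arm:
  twist:
    - [0,0,0]
    - [0,0,0]
    - [0,0,0]
    - [0,0,0]
    - [0,0,0]
    - [0,0,0]
    - [0,0,0]
    - [0,0,0]
    - [0,0,0]
    - [0,0,0]
    - [0,0,0]
    - [0,0,0]
  dp:
    - [15,0,0]
    - [45,0,0]
    - [75,0,0]
    - [105,0,0]
    - [135,0,0]
    - [160,0,0]
    - [175,0,0]
    - [181,0,20]
    - [181,0,45]
    - [181,0,70]
    - [181,0,90]
    - [181,0,100]
  hand: [40,30,20,10,0,0,0,0,0,0,0,0]
  grip_force: 10

```text
t: 11.23
eef_pos: [0.4585, 0.2372, 0.1966]
eef_rot: [-0.186, -3.133, 0.004]
wrist_force: [-0.7, 0.3, -0.6]
width: 0.0004
grasp_force: 0.0
```

Request:
move_arm:
  twist:
    - [0,0,0]
    - [0,0,0]
    - [0,0,0]
  dp:
    - [0,0,0]
    - [0,0,0]
    - [0,0,0]
  hand: [0,0,0]

```text
t: 11.48
eef_pos: [0.4605, 0.2382, 0.2007]
eef_rot: [0.187, 3.135, 0.002]
wrist_force: [-0.0, -0.5, 0.4]
width: 0.0007
grasp_force: 0.0
```

```bash
python3 - <<'E'
from h import *
im,W,c=shot("wrist"); s=arm.sense(); cv2.imwrite("pics/w5.png",im[:,:,::-1])
print(s["eef_pos"],s["width"]); x0=np.array([.639,.2161]); u=np.array([.993,-.118]); v=np.array([.118,.993]); Z=W[:,:,2]
D=W[:,:,:2]-x0; a=D@u; b=D@v; d=np.array(s["eef_pos"][:2])-x0; print("tcp a,b",d@u,d@v)
m=(Z>.145)&(Z<.162)&(a<-.145)&(a>-.23)&(abs(b)<.05); print(m.sum(),np.percentile(a[m],[.5,50,99.5]),np.percentile(b[m],[.5,99.5]),np.median(Z[m]))
E
```

```text
[0.46055307 0.23825681 0.20085261] 0.000576659858049812
tcp a,b -0.17981230851561977 0.0009449783533993485
2248 [-0.19966159 -0.19359067 -0.18300825] [-0.02436448  0.02630336] 0.15418129325428231
```

View pics/w5.png

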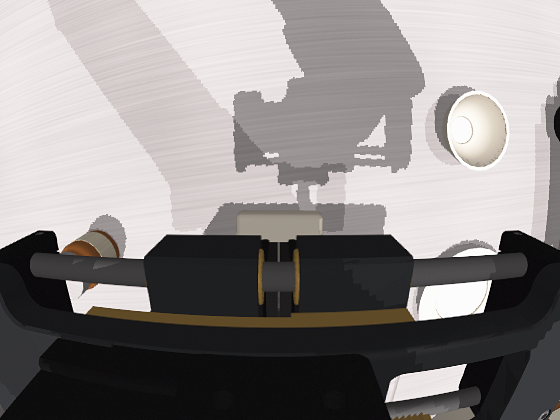

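The paddle (238–322, row 222) lies centred under the closed fingers (column 280). Pressing down.

Request:
move_arm:
  twist:
    - [0,0,0]
    - [0,0,0]
    - [0,0,0]
    - [0,0,0]
    - [0,0,0]
    - [0,0,0]
    - [0,0,0]
    - [0,0,0]
    - [0,0,0]
    - [0,0,0]
    - [0,0,0]
    - [0,0,0]
  dp:
    - [0,0,8]
    - [0,0,15]
    - [0,0,20]
    - [0,0,25]
    - [0,0,30]
    - [0,0,35]
    - [0,0,40]
    - [0,0,45]
    - [0,0,50]
    - [0,0,54]
    - [0,0,57]
    - [0,0,58]
  hand: [0,0,0,0,0,0,0,0,0,0,0,0]

```text
t: 12.53
eef_pos: [0.4599, 0.2381, 0.142]
eef_rot: [-0.186, -3.136, -0.001]
wrist_force: [-7.6, -2.8, 21.5]
width: 0.0009
grasp_force: 10.6
```

Request:
move_arm:
  twist:
    - [0,0,0]
    - [0,0,0]
    - [0,0,0]
    - [0,0,0]
  dp:
    - [0,0,1]
    - [0,0,2]
    - [0,0,3]
    - [0,0,3]
  hand: [0,0,0,0]

```text
t: 12.87
eef_pos: [0.4599, 0.2381, 0.1416]
eef_rot: [-0.187, -3.135, -0.003]
wrist_force: [-16.0, -7.8, 41.9]
width: 0.0003
grasp_force: 20.7
```

Request:
move_arm:
  twist:
    - [0,0,0]
    - [0,0,0]
    - [0,0,0]
    - [0,0,0]
    - [0,0,0]
    - [0,0,0]
  dp:
    - [0,0,-0.5]
    - [0,0,-1]
    - [0,0,-1.5]
    - [0,0,-1.5]
    - [0,0,-1.5]
    - [0,0,-1.5]
  hand: [0,0,0,0,0,0]

```text
t: 13.37
eef_pos: [0.4599, 0.2381, 0.1419]
eef_rot: [-0.187, -3.135, -0.002]
wrist_force: [-10.2, -6.0, 28.5]
width: 0.0006
grasp_force: 13.7
```

```bash
python3 - <<'E'
from h import *
im,W,c=shot("scene"); s=arm.sense(); cv2.imwrite("pics/s6.png",cv2.resize(im[120:300,200:460,::-1],(780,540)))
print(s["eef_pos"],s["wrist_force"])
im,W,c=shot("top"); x0=np.array([.639,.2161]); u=np.array([.993,-.118]); v=np.array([.118,.993]); Z=W[:,:,2]
D=W[:,:,:2]-x0; a=D@u; b=D@v
m=(Z>.174)&(Z<.24)&(abs(b)<.03)&(abs(a)<.07); print(m.sum(),np.percentile(Z[m],[1,50,99]),np.percentile(b[m],[1,99]))
E
```

```text
[0.45991432 0.23809522 0.14191877] [-10.72348814  -5.39886159  27.92694211]
299 [0.17414014 0.17990294 0.18684623] [-0.02719766  0.02810811]
```

View pics/s6.png

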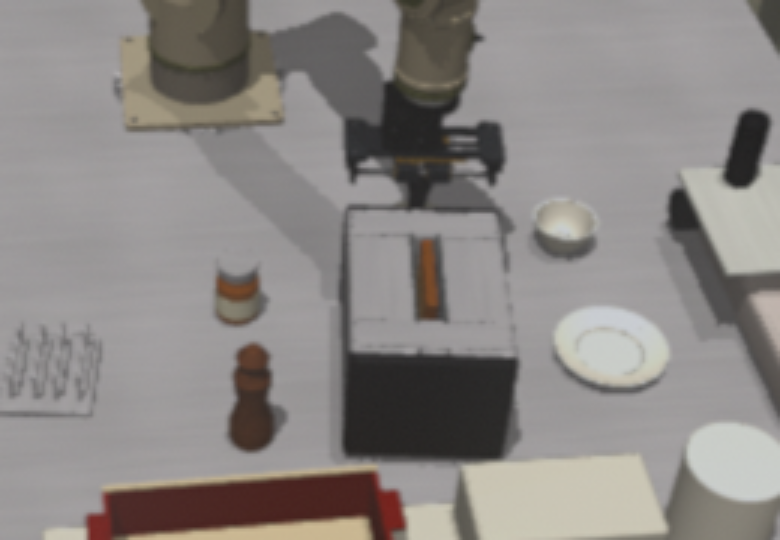

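The slice stands lowered in the slot (430, 280), its top about 180 mm up. The fingers hold the lever at the bottom stop with about 28 N.

```bash
python3 -c "
from bench import arm
print(arm.hand_in())"
```

```text
the job is handed in; nothing more can be done
None
```

I stood the slice in the toaster's slot and let go of it, then handed the job in at about 13.5 s of robot time, with the fingers holding the lever at its bottom stop at about 28 N; no verdict came back.

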